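# Find the binding guide pulley

### The arm

A 7-joint arm with a two-finger parallel gripper is mounted at the origin on a cart in front of the work surface, level with it; the furniture and walls round the work are solid. World frame = base frame: x ahead of the robot, y to its left, z up, the work surface at z = 0. Lengths are in mm, angles in rad, forces in N, time in s.
With the tool pointing down it reaches from about 375 to 925 mm from the base axis. Payload 3.1 kg.
Tool frame: the origin (TCP) lies at the very end of the fingers, on their centre line; the grasp point (between the pads) lies 19 mm behind it; z points along the fingers, y is the line along which they close (so a half turn about z gives the same grasp; the last joint's range is limited). The gripper opens to 85 mm and grips with 20 to 120 N. Pads are 22 mm wide; open, the fingers measure 114 mm over their backs; the gripper's body (76 mm by 85 mm) begins 54 mm behind the grasp point. The pads swing forward as they close: fully open they stand 13 mm farther back than shut.
Start: joints at [1.251, 0.383, 0.044, 1.598, -0.018, 1.161, -0.05], TCP at [143.011, -634.074, 210.269] pointing down, gripper open.
Joint ranges: [-2.61, 2.61], [-0.41, 2.15], [-1.48, 1.57], [0, 2.5], [-1.57, 4.71], [0.05, 1.97], [-2.85, 2.85]. Speed limits (rad/s): [2.79, 2.79, 3.14, 3.14, 3.14, 3.14, 3.14].

### API

Orientations are given as a unit quaternion [x, y, z, w].
In Python, from station import * gives the robot as it stands.
- The arm moves only by the shell command python3 -m creep 'ROWS' [OPENING]. ROWS is JSON, a list of rows, each a list of 2 entries, a list of its own where there are three numbers: the shift along the tool's x, y, z in mm, then the turn, a rotation vector about the tool's x, y, z in rad. A call has exactly 8 rows; each row shifts and turns the commanded pose from where the row before left it, along the tool's axes as they then stand; what a row does not reach is not made up. A row lasts 1/8 s, in which the tool goes at most 62.5 mm and 10.7 degrees, less where a joint would pass 70% of its speed; a pose out of reach is approached as far as the arm can. A call with a gripper value outside its range is refused whole. OPENING is the closure in counts, from 0 (fully open) to 255 (shut), set as the call begins (- or left out, the last holds). The fingers move at their own pace and stop on an object; the grip force is fixed at half the most. Time passes only in rows, so rows that do not move let the fingers close, or fill a call up. It gives the time, the measured TCP pose, the force, the opening and the grip force at its end, in the units of the state.
- observe(): the state, without advancing time (a new reading comes with each control period).
- capture(name): name is "side" or "top"; returns a dict with "image" (480x640x3 uint8, red, green, blue), "range_z" (480x640 float32, mm along the optical axis (not along the pixel's ray), 0 where there is no reading), "fx", "fy", "cx", "cy" (pixels), "extrinsics" (4x4, takes a point from camera to world coordinates). Camera axes: x right, y down, z forward; pixel columns grow to the right and rows downward; lengths in mm; the calibration is good to about 2 mm. A picture is of the moment at which its call begins.
- sign_off(): hands the job in; it is judged then, once.
The state is a dict: "time": time; "joints": joint angles; "joint_vel": joint speeds; "effort": joint torques, N m; "tcp_pos": TCP position; "tool_rot": TCP orientation; "ft_force": force on the tool from outside, world axes, zero at the start; "ft_torque": the same for the moment, N m; "finger_gap": opening from 0.0 (shut) to 1.0 (fully open); "grip_force": force on a finger pad.
Only numpy, scipy, OpenCV 4.12 (cv2) and the standard library are available. Lean on these libraries where they do the work, as an engineer would, in place of code of your own. Each camera call takes 0.05 s, during which the arm holds its last target. There are 200 camera calls.

### The job

Three identical guide pulleys stand in the test rack for inspection, and exactly one of them has a binding bearing. First try all three: gently push each wheel round by its pin, between a quarter and half a turn, and feel how hard it drags; then lift the one that binds by its cap and set it down upright in the middle of the tan carton, without dropping it. Leave the two free-running pulleys standing where they are and the other things undisturbed.

Things in the scene. Friction and masses are not known exactly. Their poses are not given: they have to be found in the camera images.
- test_rack: Test rack 400 x 108 mm on the grey table, fixed: 3 mm rubber board with wooden strips to 12 mm height that leave three square nests (80 mm, 135 mm apart). x along its length away from the robot, y across it to the left, z up; origin at the centre of its underside. Three identical pulley stands stand in the nests. Exactly one of them binds; neither looks nor nest tell which.
- near_cap (a point): Point 59 mm over the floor of the nest at the rack's end nearest the robot: centre, to 3 mm, of the grip cap of the stand put there; fixed to the rack. Stand: loose, 0.8 to 1 kg, 75 mm high; square foot 76 mm, 12 mm thick; wheel 84 mm across at 19 to 35 mm height; spindle 14 mm across; steel cap 24 mm across at 43 to 75 mm, does not turn with the wheel.
- near_pin (a point): Where that stand's drive pin nominally starts; fixed to the rack. The pin (upright, steel, 10 mm across, on top of the wheel at 35 to 58 mm height) starts up to 0.35 rad round the spindle either way from here, 35 mm from its axis. Greased wheels: stop at once when let go, turn without end. Drag at the pin while it moves: 0.25 N if free, 3.7 N if binding; it fades at rest.
- middle_cap (a point): Point 59 mm over the floor of the nest at the rack's middle: centre, to 3 mm, of the grip cap of the stand put there; fixed to the rack. Stand: loose, 0.8 to 1 kg, 75 mm high; square foot 76 mm, 12 mm thick; wheel 84 mm across at 19 to 35 mm height; spindle 14 mm across; steel cap 24 mm across at 43 to 75 mm, does not turn with the wheel.
- middle_pin (a point): Where that stand's drive pin nominally starts; fixed to the rack. The pin (upright, steel, 10 mm across, on top of the wheel at 35 to 58 mm height) starts up to 0.35 rad round the spindle either way from here, 35 mm from its axis. Greased wheels: stop at once when let go, turn without end. Drag at the pin while it moves: 0.25 N if free, 3.7 N if binding; it fades at rest.
- far_cap (a point): Point 59 mm over the floor of the nest at the rack's far end: centre, to 3 mm, of the grip cap of the stand put there; fixed to the rack. Stand: loose, 0.8 to 1 kg, 75 mm high; square foot 76 mm, 12 mm thick; wheel 84 mm across at 19 to 35 mm height; spindle 14 mm across; steel cap 24 mm across at 43 to 75 mm, does not turn with the wheel.
- far_pin (a point): Where that stand's drive pin nominally starts; fixed to the rack. The pin (upright, steel, 10 mm across, on top of the wheel at 35 to 58 mm height) starts up to 0.35 rad round the spindle either way from here, 35 mm from its axis. Greased wheels: stop at once when let go, turn without end. Drag at the pin while it moves: 0.25 N if free, 3.7 N if binding; it fades at rest.
- reject_box: Open tan carton on the brown bench to the left, beyond the blue drawer unit (165 mm high) that stands between it and the rack; fixed: 118 x 150 mm outside, walls 2 mm thick and 56 mm high, floor 2 mm thick. Origin at the centre of the underside; x along the 118 mm side, y along the 150 mm side, z up.
- flux_tin: Flat round flux tin, 59 mm across, 23 mm high, loose bystander beyond the carton; origin at the centre of its underside.
- gold_cap: Small gold-coloured cap, 30 mm across, 15 mm high, loose bystander near the robot's end of the rack; origin at the centre of its underside.
Mind the look-alikes: they are no part of the job. Of the things that look like the reject_box, the largest one is meant.

How it is judged (in metres and radians):
On the way, in this order (a step that is already met when the one before it is completed fails the run):
1. all three wheels have been turned by about a quarter turn or more (pins 42 mm or more from where they started) while all stands are in the rack (distance of each of pulley_a_wheel_c3, pulley_b_wheel_c3, pulley_c_wheel_c3 from where it was at the start of the episode above 0.042 m and height (world z) of each of pulley_a_c9, pulley_b_c9, pulley_c_c9 below 0.085 m and distance of each of pulley_a_c9, pulley_b_c9, pulley_c_c9 from where it was at the start of the episode below 0.03 m), for 0.1 s.
2. the binding pulley is lifted clear of the bench (height (world z) of pulley_b_c9 above 0.13 m), for 0.1 s.
At the end, for the whole second after the job is handed in: The binding pulley stands upright (within 0.1 rad) on the floor of the tan carton, and the two free-running pulleys stand upright in the rack within 30 mm of where they stood (x of pulley_b_c9 in the frame of reject_box between -0.03 and 0.03 m and y of pulley_b_c9 in the frame of reject_box between -0.04 and 0.04 m and height (world z) of pulley_b_c9 below 0.0685 m and angle between each of pulley_b_c9, pulley_a_c9, pulley_c_c9's own z axis and vertical below 0.1 rad and distance of each of pulley_a_c9, pulley_c_c9 from where it was at the start of the episode below 0.03 m); the robot touches nothing.
It fails at once if a wheel or its pin is pushed or squeezed with more than 12 N (contact force between any of the fingers, the arm and pulley_a_wheel above 12 N or contact force between any of the fingers, the arm and pulley_b_wheel above 12 N or contact force between any of the fingers, the arm and pulley_c_wheel above 12 N).
It fails at once if the binding pulley is dropped into the carton (falls out of the fingers faster than 0.5 m/s) (horizontal distance between pulley_b_c9 and reject_box below 0.1 m and contact force between the fingers and pulley_b below 0.05 N and linear speed of pulley_b above 0.5 m/s).
It fails at once if a bystander (flux tin, gold cap) is moved more than 20 mm (distance of any of flux_tin, gold_cap from where it was at the start of the episode above 0.02 m).
It also fails if it takes over 72 s, if anything falls off the work surface, if the arm or the gripper's body presses on something with over 40 N, if the wrist force passes 120 N, or if a joint passes its speed limit or range.

## Working session

There is one attempt and no reset: what is moved stays moved. The work goes in short steps, Python scripts to look and compute and a shell command to move; the robot and the scene stay as the last step left them, time stands still between calls to the robot, and variables do not carry over. Pictures are saved under pics/ and viewed, at most 10 in all, crops included, and the job is handed in when it is done.

```bash
ls; mkdir -p pics; python3 - <<'E'
from station import *
import cv2,numpy as np
for n in("top","side"):
    c=capture(n); cv2.imwrite(f"pics/{n}0.png",c["image"][...,::-1]); np.savez(f"{n}0.npz",**c)
    print(n,c["fx"],c["cx"],c["cy"],np.round(c["extrinsics"],3).tolist())
print(observe())
E
```

```text
pics
top 526.7750776161446 322.894127652558 238.36985095187816 [[-0.007, -0.984, 0.179, 337.616], [-1.0, 0.005, -0.011, 69.851], [0.01, -0.179, -0.984, 1532.996], [0.0, 0.0, 0.0, 1.0]]
side 451.8060213753847 317.4058473100015 239.4189623563806 [[0.925, -0.192, 0.327, 78.81], [-0.379, -0.479, 0.792, -1154.146], [0.005, -0.857, -0.516, 860.698], [0.0, 0.0, 0.0, 1.0]]
{'time': 0.1, 'joints': array([ 1.25123794,  0.38379467,  0.04384133,  1.59941199, -0.01790445,
        1.16118408, -0.04989899]), 'joint_vel': array([-1.21927008e-03, -1.96264420e-03,  1.34229195e-03, -3.46771324e-03,
       -4.55459549e-04,  4.44587654e-05,  2.43010151e-03]), 'effort': array([ 2.88144205e-03, -4.34727502e+01,  1.02965333e+00, -2.50457221e+01,
        1.09453520e-02,  5.42420283e-03, -2.06035168e-06]), 'tcp_pos': array([ 142.76164813, -633.20676415,  208.98842155]), 'tool_rot': array([ 9.93854339e-01,  1.10689236e-01, -1.95324389e-04, -1.18682422e-03]), 'ft_force': array([ 0.00374342, -0.00663898,  0.23864757]), 'ft_torque': array([ 0.03980204, -0.04359295, -0.07093367]), 'grip_force': 0.0, 'finger_gap': 0.9998783010242958}
```

View pics/top0.png

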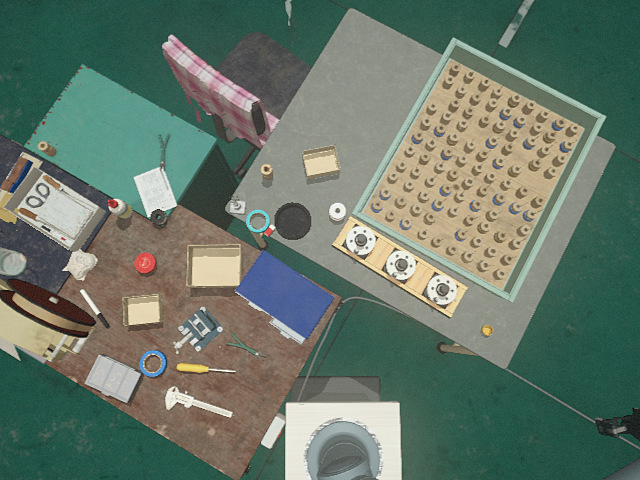

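View pics/side0.png

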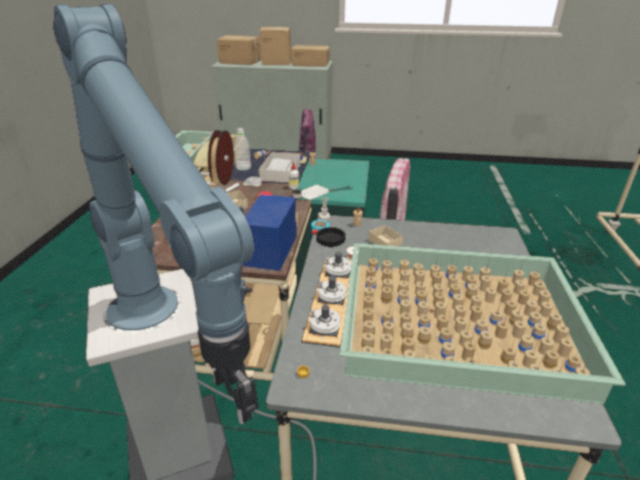

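The top view shows the rack with caps at about (443,292), (402,265) and (361,240). The largest tan carton is at (214,266), the blue unit at (285,295), the red tin at (146,263) and the gold cap at (487,330). The side view shows the rack clear of the arm, with a green tray to its right. Next I'll take close-ups for the pins and measure positions.

```bash
cat > h.py <<'E'
import numpy as np,cv2
from scipy.spatial.transform import Rotation as R
def ray(c,u,v,z):
    E=np.array(c["extrinsics"]);d=E[:3,:3]@[(u-c["cx"])/c["fx"],(v-c["cy"])/c["fy"],1];o=E[:3,3]
    return o+d*(z-o[2])/d[2]
def depth(c,u,v):
    E=np.array(c["extrinsics"]);r=c["range_z"][int(v),int(u)]
    return E[:3,:3]@np.array([(u-c["cx"])/c["fx"]*r,(v-c["cy"])/c["fy"]*r,r])+E[:3,3]
def cloud(c):
    E=np.array(c["extrinsics"]);v,u=np.mgrid[:480,:640];r=c["range_z"]
    P=np.stack([(u-c["cx"])/c["fx"]*r,(v-c["cy"])/c["fy"]*r,r],-1)
    return P@E[:3,:3].T+E[:3,3]
E
python3 - <<'E'
from h import *
c=np.load("top0.npz");s=np.load("side0.npz");P=cloud(c)
for n,u,v in(("near",443,292),("mid",402,265),("far",361,240)):
    w=P[v-14:v+15,u-14:u+15].reshape(-1,3);m=(w[:,2]>70)&(w[:,2]<95)
    print(n,m.sum(),w[m].mean(0).round(1), w[m][:,2].min(),w[m][:,2].max())
    m=(w[:,2]>50)&(w[:,2]<66);print(" pin?",w[m].round(0).tolist())
for u,v in((214,266),(214,244),(146,263),(487,330),(285,290),(285,320),(205,310),(350,250)): print(u,v,depth(c,u,v).round(0))
a=cv2.resize(c["image"][215:320,325:475,::-1],None,fx=5,fy=5,interpolation=2);cv2.imwrite("pics/rk.png",a)
a=cv2.resize(s["image"][245:345,290:380,::-1],None,fx=6,fy=6,interpolation=2);cv2.imwrite("pics/rs.png",a)
E
```

```text
near 62 [ 461.1 -282.1   78. ] 70.62172203834734 85.60568612002658
 pin? [[472.0, -278.0, 59.0], [469.0, -274.0, 63.0], [467.0, -273.0, 53.0], [463.0, -271.0, 60.0], [461.0, -272.0, 59.0], [458.0, -273.0, 54.0], [456.0, -273.0, 52.0], [455.0, -274.0, 57.0], [452.0, -274.0, 56.0], [452.0, -275.0, 66.0], [449.0, -280.0, 58.0], [450.0, -283.0, 55.0], [435.0, -259.0, 60.0], [435.0, -261.0, 62.0], [435.0, -265.0, 60.0], [433.0, -257.0, 55.0], [432.0, -258.0, 64.0], [433.0, -262.0, 59.0], [432.0, -264.0, 63.0], [432.0, -267.0, 63.0], [430.0, -259.0, 61.0], [430.0, -263.0, 55.0], [430.0, -265.0, 58.0]]
mid 60 [ 532.1 -168.1   78.4] 72.47043986298127 86.93162985789922
 pin? [[537.0, -158.0, 65.0], [532.0, -157.0, 54.0], [528.0, -158.0, 65.0], [527.0, -160.0, 52.0], [525.0, -160.0, 66.0], [523.0, -161.0, 59.0], [521.0, -168.0, 54.0], [521.0, -170.0, 55.0], [509.0, -150.0, 59.0], [507.0, -145.0, 53.0], [506.0, -147.0, 59.0], [506.0, -152.0, 63.0], [503.0, -143.0, 62.0], [503.0, -146.0, 62.0], [503.0, -149.0, 60.0], [503.0, -151.0, 64.0], [500.0, -146.0, 61.0], [500.0, -148.0, 65.0], [498.0, -147.0, 55.0]]
far 60 [605.4 -55.1  79.1] 70.87183581035129 90.124369359316
 pin? [[600.0, -44.0, 63.0], [600.0, -45.0, 51.0], [598.0, -64.0, 59.0], [596.0, -47.0, 55.0], [595.0, -49.0, 63.0], [594.0, -52.0, 66.0], [597.0, -62.0, 51.0], [593.0, -53.0, 57.0], [593.0, -55.0, 58.0], [575.0, -38.0, 58.0], [574.0, -40.0, 65.0], [576.0, -44.0, 57.0], [572.0, -38.0, 63.0], [572.0, -43.0, 63.0], [569.0, -38.0, 62.0], [569.0, -40.0, 64.0], [569.0, -43.0, 63.0]]
214 266 [536. 371.   1.]
214 244 [601. 373.   3.]
146 263 [544. 563.  20.]
487 330 [ 347. -418.    1.]
285 290 [451. 153. 173.]
285 320 [375. 153. 167.]
205 310 [408. 391.   9.]
350 250 [576. -25.  38.]
```

View pics/rk.png

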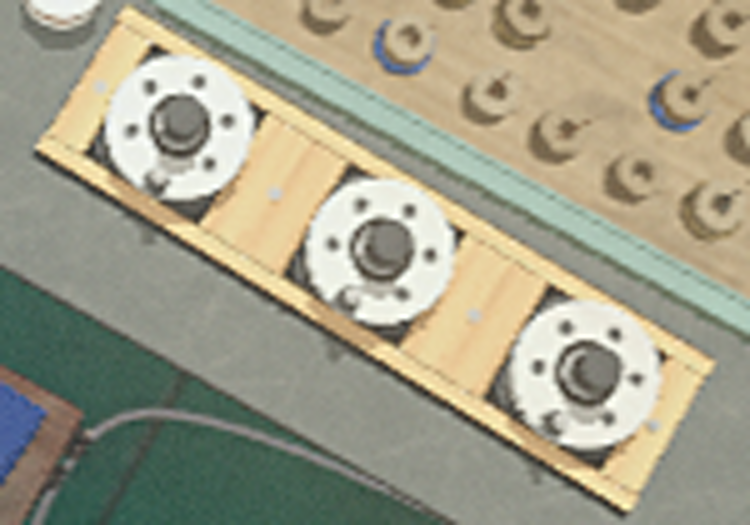

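View pics/rs.png

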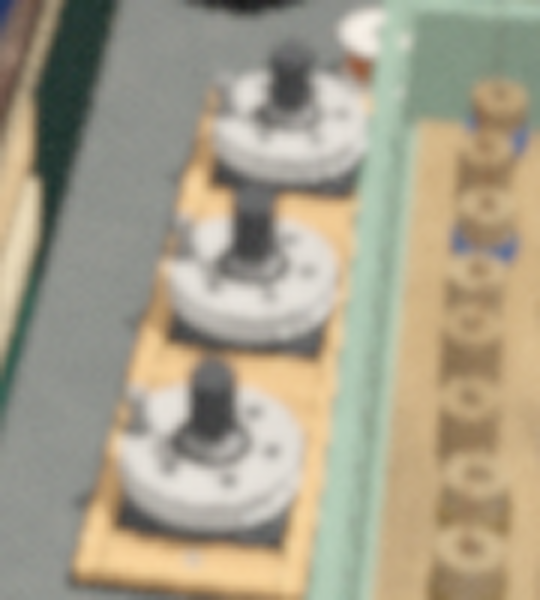

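The close-ups show each pin on the left (robot) side of its wheel: near (550,425), middle (347,300) and far (158,180) in the crop. I have cap and pin positions from depth. Next I'll measure the carton and the obstacles.

```bash
cat >> h.py <<'E'
def plan(pos,ydeg,n=8,o=None):
    "rows (tool frame) from the measured pose to pos with tool y pointing along ydeg, tool down"
    from station import observe
    o=observe(); M=R.from_quat(o["tool_rot"]).as_matrix()
    y=np.array([np.cos(np.radians(ydeg)),np.sin(np.radians(ydeg)),0]);z=np.array([0,0,-1.]);T=np.c_[np.cross(y,z),y,z]
    rv=R.from_matrix(M.T@T).as_rotvec(); d=(np.array(pos)-o["tcp_pos"])/n
    print("t",o["time"],"tcp",o["tcp_pos"].round(1),"ydeg",np.degrees(np.arctan2(M[1,1],M[0,1])).round(1),"j",o["joints"].round(2),"gap",round(o["finger_gap"],2))
    print(" d",(d*n).round(1),"rv",rv.round(3),"per row",(rv/n).round(4))
    for i in range(n): print("  ",((M@R.from_rotvec(rv*i/n).as_matrix()).T@d).round(1).tolist())
E
python3 - <<'E'
from h import *
c=np.load("top0.npz");P=cloud(c);im=c["image"]
for u,v in((338,212),(365,205),(400,228),(430,248),(345,215)):
    w=P[v-6:v+7,u-6:u+7].reshape(-1,3);print(u,v,"max",w[w[:,2].argmax()].round(0))
# carton: rim points by height 45..70
for (u0,u1,v0,v1) in((180,250,236,296),):
    w=P[v0:v1,u0:u1].reshape(-1,3);m=(w[:,2]>46)&(w[:,2]<66)
    q=w[m][:,:2].astype(np.float32);print("rim",m.sum(),cv2.minAreaRect(q)) 
    m=(w[:,2]>-6)&(w[:,2]<8);
w=P[236:345,230:345].reshape(-1,3);m=(w[:,2]>150)&(w[:,2]<185);print("blue",m.sum(),cv2.boxPoints(cv2.minAreaRect(w[m][:,:2].astype(np.float32))).round())
hsv=cv2.cvtColor(im,cv2.COLOR_RGB2HSV)
red=((hsv[...,0]<8)|(hsv[...,0]>172))&(hsv[...,1]>150);red=red.astype(np.uint8);n,l,st,ce=cv2.connectedComponentsWithStats(red)
for i in range(1,n):
    if st[i,4]>60: print("red",ce[i].round(1),st[i,4],ray(c,*ce[i],23).round(0))
print("objects between: (196,328) tool",depth(c,200,325).round(0))
plan([427,-288,170],10,9)
E
```

```text
338 212 max [ 338.   70. 1533.]
365 205 max [ 338.   70. 1533.]
400 228 max [ 615. -157.   90.]
430 248 max [ 555. -230.   91.]
345 215 max [ 338.   70. 1533.]
rim 213 ((532.57568359375, 363.5274658203125), (117.8345947265625, 150.85342407226562), 1.0571016073226929)
blue 4416 [[324. 101.]
 [434.  27.]
 [559. 214.]
 [450. 287.]]
red [145.2 262.7] 258 [544. 565.  23.]
objects between: (196,328) tool [366. 405.   6.]
t 0.1 tcp [ 142.8 -633.2  209. ] ydeg -77.3 j [ 1.25  0.38  0.04  1.6  -0.02  1.16 -0.05] gap 1.0
 d [284.2 345.2 -39. ] rv [-0.002 -0.002 -1.523] per row [-0.0002 -0.0002 -0.1693]
   [39.2, -30.5, 4.4]
   [43.8, -23.4, 4.4]
   [47.1, -15.7, 4.4]
   [49.1, -7.5, 4.4]
   [49.7, 0.8, 4.4]
   [48.8, 9.2, 4.3]
   [46.6, 17.3, 4.3]
   [43.0, 24.9, 4.3]
   [38.2, 31.8, 4.3]
```

```bash
python3 -m creep '[[[39,-31,4],[0,0,-0.17]],[[44,-23,4],[0,0,-0.17]],[[47,-16,4],[0,0,-0.17]],[[49,-8,4],[0,0,-0.17]],[[50,1,4],[0,0,-0.17]],[[49,9,4],[0,0,-0.17]],[[47,17,4],[0,0,-0.17]],[[43,25,4],[0,0,-0.17]]]' 255; python3 -c "
from h import *
plan([427.5,-288,80],10,4)"
```

```text
time: 1.1
tcp_pos: [394.8, -323.5, 177.8]
tool_rot: [0.701, 0.713, -0.0, -0.0]
ft_force: [-0.2, 0.1, 0.2]
finger_gap: -0.001
grip_force: 0.0
t 1.1 tcp [ 394.8 -323.5  177.8] ydeg 0.9 j [ 0.94  0.18 -0.37  1.95  0.07  1.03  0.56] gap -0.0
 d [ 32.7  35.5 -97.8] rv [-0.    -0.    -0.158] per row [-0.0001 -0.0001 -0.0395]
   [8.7, 8.3, 24.4]
   [8.4, 8.7, 24.4]
   [8.1, 9.0, 24.5]
   [7.7, 9.3, 24.5]
```

```bash
python3 -m creep '[[[9,8,22],[0,0,-0.04]],[[8,9,22],[0,0,-0.04]],[[8,9,22],[0,0,-0.04]],[[8,9,22],[0,0,-0.04]],[[0,0,0],[0,0,0]],[[0,0,0],[0,0,0]],[[0,0,0],[0,0,0]],[[0,0,0],[0,0,0]]]'; python3 - <<'E'
from h import *
from station import *
plan([427.5,-288,47],10,4)
for n in("top","side"):
    c=capture(n);np.savez(f"{n}1.npz",**c)
    im=c["image"][...,::-1]
    a=im[240:345,400:500] if n=="top" else im[230:350,240:390]
    cv2.imwrite(f"pics/{n}1.png",cv2.resize(a,None,fx=5,fy=5,interpolation=2))
E
```

```text
time: 2.1
tcp_pos: [427.2, -290.6, 91.2]
tool_rot: [0.645, 0.765, -0.0, 0.001]
ft_force: [-0.1, 0.0, 0.2]
finger_gap: -0.002
grip_force: 0.0
t 2.1 tcp [ 427.2 -290.6   91.2] ydeg 9.7 j [ 0.87  0.31 -0.4   2.    0.16  0.86  0.56] gap -0.0
 d [  0.3   2.6 -44.2] rv [ 0.001  0.001 -0.005] per row [ 0.0002  0.0004 -0.0012]
   [0.6, 0.2, 11.0]
   [0.6, 0.2, 11.0]
   [0.6, 0.2, 11.0]
   [0.6, 0.2, 11.0]
```

View pics/side1.png

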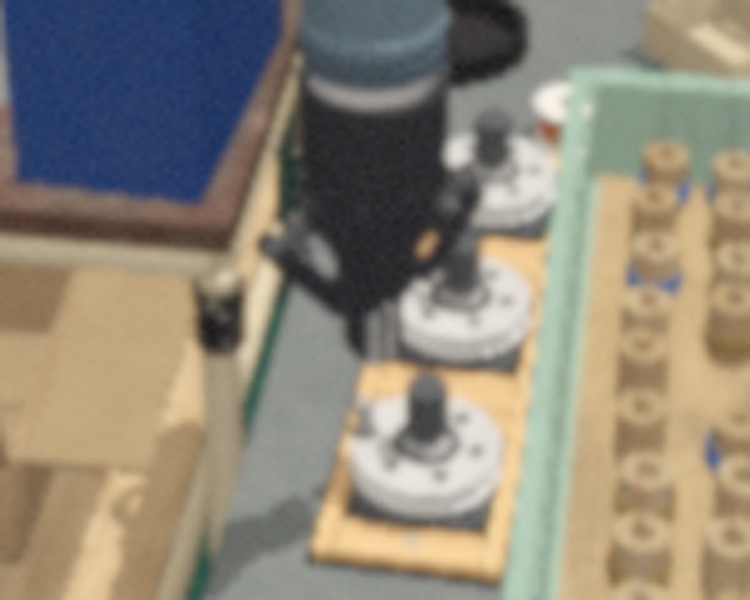

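The side picture shows the closed fingers hanging at (375,340), left of the near pulley's pin at (367,415), with clear space below them. I'll descend and push.

```bash
python3 -m creep '[[[1,0,11],[0,0,0]],[[1,0,11],[0,0,0]],[[0,0,11],[0,0,0]],[[0,0,11],[0,0,0]],[[0,0,0],[0,0,0]],[[2,0,0],[0,0,0.065]],[[2,0.1,0],[0,0,0.065]],[[2,0.1,0],[0,0,0.065]]]'; python3 -m creep '[[[2.2,0.1,0],[0,0,0.065]],[[2.2,0.1,0],[0,0,0.065]],[[2.2,0.1,0],[0,0,0.065]],[[2.2,0.1,0],[0,0,0.065]],[[2.2,0.1,0],[0,0,0.065]],[[2.2,0.1,0],[0,0,0.065]],[[2.2,0.1,0],[0,0,0.065]],[[2.2,0.1,0],[0,0,0.065]]]'; python3 -c "
from h import *
plan([427.5,-288,47],10,1)"
```

```text
time: 3.2
tcp_pos: [426.6, -281.9, 46.6]
tool_rot: [0.716, 0.698, 0.0, 0.0]
ft_force: [0.1, -0.3, 0.2]
finger_gap: -0.001
grip_force: 0.0
time: 4.2
tcp_pos: [431.8, -265.2, 46.7]
tool_rot: [0.872, 0.49, 0.0, 0.0]
ft_force: [-0.4, 0.2, -0.4]
finger_gap: -0.0
grip_force: 0.0
t 4.2 tcp [ 431.8 -265.2   46.7] ydeg -31.3 j [ 0.69  0.35 -0.25  2.05  0.13  0.75 -0.18] gap -0.0
 d [ -4.3 -22.8   0.3] rv [ 0.001  0.    -0.721] per row [ 9.000e-04  3.000e-04 -7.205e-01]
   [-21.7, 8.2, -0.3]
```

```bash
for i in 1 2; do python3 -m creep '[[[3.1,0.1,0],[0,0,0.09]],[[3.1,0.1,0],[0,0,0.09]],[[3.1,0.2,0],[0,0,0.09]],[[3.1,0.1,0],[0,0,0.09]],[[3.1,0.1,0],[0,0,0.09]],[[3.1,0.2,0],[0,0,0.09]],[[3.1,0.1,0],[0,0,0.09]],[[3.1,0.1,0],[0,0,0.09]]]';done; python3 - <<'E'
from h import *
from station import *
plan([427.5,-288,47],10,1)
c=capture("side")
cv2.imwrite("pics/s2.png",cv2.resize(c["image"][230:350,240:390,::-1],None,fx=5,fy=5,interpolation=2))
E
```

```text
time: 5.2
tcp_pos: [450.9, -250.0, 46.6]
tool_rot: [0.988, 0.151, 0.0, 0.0]
ft_force: [0.4, -0.6, 0.6]
finger_gap: -0.0
grip_force: 0.0
time: 6.2
tcp_pos: [475.2, -251.1, 46.6]
tool_rot: [0.978, -0.206, 0.0, -0.0]
ft_force: [-0.6, -0.6, 0.2]
finger_gap: 0.0
grip_force: 0.0
t 6.2 tcp [ 475.2 -251.1   46.6] ydeg -113.8 j [ 0.4   0.38  0.02  1.99 -0.01  0.77 -1.57] gap 0.0
 d [-47.7 -36.9   0.4] rv [ 1.000e-03 -1.000e-03 -2.161e+00] per row [ 7.0000e-04 -6.0000e-04 -2.1611e+00]
   [-28.7, 53.0, -0.4]
```

View pics/s2.png

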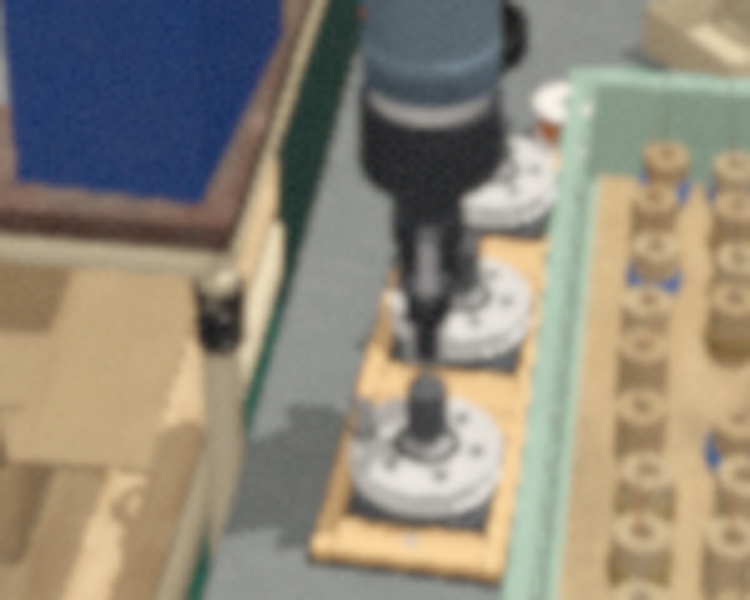

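```bash
python3 - <<'E'
from h import *
def proj(c,p):
    E=np.linalg.inv(c["extrinsics"]);q=E[:3,:3]@p+E[:3,3];return (q[0]/q[2]*c["fx"]+c["cx"],q[1]/q[2]*c["fy"]+c["cy"])
s=np.load("side1.npz");t=np.load("top0.npz")
for p in((461,-282,78),(532,-168,78),(605,-55,78),(475,-251,46),(433,-262,61)):
    p=np.array(p,float);print(p,np.round(proj(s,p)),"crop",((np.array(proj(s,p))-[240,230])*5).round(),np.round(proj(t,p)))
print(t["extrinsics"].round(3), np.load("side0.npz")["extrinsics"].round(3))
P=cloud(s)
for v,u0,u1 in((310,318,332),):
    print(P[300:316:3,320:332:2].round(0).tolist())
E
```

```text
[ 461. -282.   78.] [324. 306.] crop [422. 379.] [444. 288.]
[ 532. -168.   78.] [331. 277.] crop [457. 235.] [402. 263.]
[605. -55.  78.] [338. 253.] crop [490. 114.] [361. 237.]
[ 475. -251.   46.] [325. 307.] crop [423. 385.] [431. 284.]
[ 433. -262.   61.] [312. 309.] crop [360. 394.] [436. 299.]
[[-7.000000e-03 -9.840000e-01  1.790000e-01  3.376160e+02]
 [-1.000000e+00  5.000000e-03 -1.100000e-02  6.985100e+01]
 [ 1.000000e-02 -1.790000e-01 -9.840000e-01  1.532996e+03]
 [ 0.000000e+00  0.000000e+00  0.000000e+00  1.000000e+00]] [[ 9.250000e-01 -1.920000e-01  3.270000e-01  7.881000e+01]
 [-3.790000e-01 -4.790000e-01  7.920000e-01 -1.154146e+03]
 [ 5.000000e-03 -8.570000e-01 -5.160000e-01  8.606980e+02]
 [ 0.000000e+00  0.000000e+00  0.000000e+00  1.000000e+00]]
[[[491.0, -180.0, 13.0], [497.0, -182.0, 13.0], [502.0, -185.0, 14.0], [501.0, -202.0, 27.0], [504.0, -208.0, 30.0], [512.0, -205.0, 26.0]], [[486.0, -193.0, 13.0], [492.0, -192.0, 11.0], [499.0, -191.0, 8.0], [503.0, -197.0, 11.0], [509.0, -199.0, 11.0], [514.0, -202.0, 11.0]], [[480.0, -206.0, 13.0], [454.0, -281.0, 79.0], [460.0, -281.0, 77.0], [464.0, -286.0, 80.0], [470.0, -285.0, 77.0], [508.0, -215.0, 12.0]], [[465.0, -243.0, 36.0], [450.0, -290.0, 77.0], [455.0, -292.0, 77.0], [460.0, -295.0, 77.0], [79.0, -1154.0, 861.0], [489.0, -256.0, 38.0]], [[459.0, -257.0, 38.0], [450.0, -292.0, 68.0], [453.0, -297.0, 71.0], [458.0, -299.0, 71.0], [465.0, -296.0, 67.0], [484.0, -269.0, 39.0]], [[453.0, -270.0, 39.0], [451.0, -290.0, 56.0], [454.0, -296.0, 59.0], [460.0, -295.0, 57.0], [466.0, -295.0, 55.0], [479.0, -281.0, 39.0]]]
```

The fingers finished behind the near cap, yet the near pin still seems to be at (367,415). I'll check this with depth from both cameras.

```bash
python3 - <<'E'
from h import *
from station import *
S=[];
for n in("side","top"):
    c=capture(n);P=cloud(c);np.savez(f"{n}2.npz",**c)
    w=P.reshape(-1,3);d=np.hypot(w[:,0]-461,w[:,1]+282);m=(w[:,2]>45)&(w[:,2]<72)&(d<44)&(d>22)
    q=w[m];print(n,m.sum());print(q[:40].round(0).tolist())
a=cv2.resize(np.load("side2.npz")["image"][285:345,295:350,::-1],None,fx=7,fy=7,interpolation=2)
b=cv2.resize(np.load("side0.npz")["image"][285:345,295:350,::-1],None,fx=7,fy=7,interpolation=2)
cv2.imwrite("pics/cmp.png",np.hstack([b,a]))
E
```

```text
side 28
[[468.0, -256.0, 70.0], [471.0, -256.0, 68.0], [473.0, -258.0, 70.0], [475.0, -260.0, 70.0], [478.0, -259.0, 69.0], [481.0, -259.0, 68.0], [433.0, -261.0, 59.0], [435.0, -263.0, 60.0], [428.0, -266.0, 62.0], [431.0, -266.0, 61.0], [434.0, -266.0, 60.0], [437.0, -266.0, 59.0], [428.0, -267.0, 59.0], [430.0, -270.0, 61.0], [432.0, -271.0, 61.0], [437.0, -267.0, 56.0], [428.0, -268.0, 56.0], [431.0, -267.0, 55.0], [433.0, -270.0, 56.0], [437.0, -267.0, 52.0], [428.0, -268.0, 53.0], [431.0, -267.0, 51.0], [432.0, -271.0, 53.0], [438.0, -264.0, 47.0], [428.0, -267.0, 49.0], [429.0, -271.0, 51.0], [432.0, -271.0, 50.0], [436.0, -268.0, 46.0]]
top 18
[[465.0, -246.0, 45.0], [462.0, -246.0, 45.0], [442.0, -245.0, 45.0], [439.0, -268.0, 47.0], [436.0, -258.0, 49.0], [435.0, -258.0, 63.0], [435.0, -261.0, 64.0], [435.0, -264.0, 61.0], [433.0, -257.0, 56.0], [433.0, -260.0, 57.0], [432.0, -261.0, 64.0], [432.0, -263.0, 67.0], [432.0, -266.0, 64.0], [431.0, -259.0, 46.0], [430.0, -260.0, 56.0], [430.0, -261.0, 63.0], [430.0, -265.0, 58.0], [428.0, -262.0, 46.0]]
```

View pics/cmp.png

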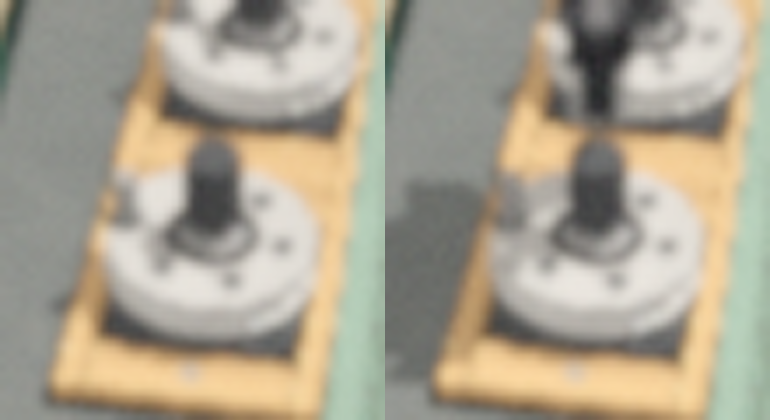

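```bash
python3 - <<'E'
from h import *
def proj(c,p):
    E=np.linalg.inv(c["extrinsics"]);q=E[:3,:3]@np.array(p,float)+E[:3,3];return np.array((q[0]/q[2]*c["fx"]+c["cx"],q[1]/q[2]*c["fy"]+c["cy"]))
for f,t in(("side1",(427.2,-290.6,91.2)),("top1",(427.2,-290.6,91.2)),("side2",(475,-251,46.6)),("top2",(475,-251,46.6))):
    c=np.load(f+".npz");P=cloud(c);w=P.reshape(-1,3);p=proj(c,t)
    m=(np.hypot(w[:,0]-t[0],w[:,1]-t[1])<20)&(w[:,2]>44)&(w[:,2]<150)
    print(f,p.round(1));i=np.argsort(w[m][:,2])[:12];print(w[m][i].round(0).tolist())
    if f=="side1": print("crop",(p-[240,230])*5)
c=np.load("side1.npz");P=cloud(c)
for v in range(288,308,2): print(v,[tuple(P[v,u].round(0).astype(int)) for u in range(309,326,3)])
E
```

```text
side1 [314. 307.]
[[432.0, -271.0, 50.0], [428.0, -273.0, 63.0], [423.0, -293.0, 111.0], [432.0, -300.0, 113.0], [423.0, -301.0, 114.0], [423.0, -300.0, 116.0], [425.0, -302.0, 117.0], [434.0, -301.0, 117.0], [427.0, -304.0, 118.0], [415.0, -286.0, 118.0], [428.0, -301.0, 119.0], [439.0, -297.0, 119.0]]
crop [370.08701448 384.88240062]
top1 [449.2 300.2]
[[436.0, -274.0, 44.0], [436.0, -291.0, 44.0], [422.0, -279.0, 44.0], [445.0, -291.0, 45.0], [428.0, -293.0, 45.0], [431.0, -273.0, 45.0], [434.0, -273.0, 46.0], [428.0, -289.0, 48.0], [437.0, -282.0, 114.0], [432.0, -279.0, 115.0], [426.0, -279.0, 115.0], [434.0, -281.0, 119.0]]
side2 [324.6 306.8]
[[481.0, -259.0, 68.0], [471.0, -256.0, 68.0], [478.0, -259.0, 69.0], [468.0, -256.0, 70.0], [473.0, -258.0, 70.0], [475.0, -260.0, 70.0], [464.0, -258.0, 72.0], [481.0, -261.0, 73.0], [466.0, -253.0, 75.0], [467.0, -259.0, 75.0], [464.0, -258.0, 75.0], [482.0, -265.0, 76.0]]
top2 [430.5 284.3]
[[456.0, -249.0, 44.0], [465.0, -246.0, 45.0], [462.0, -246.0, 45.0], [473.0, -238.0, 75.0], [468.0, -240.0, 77.0], [470.0, -240.0, 78.0], [467.0,
[... 2278 characters left out ...]
(484), np.int64(-180), np.int64(8)), (np.int64(490), np.int64(-189), np.int64(13)), (np.int64(499), np.int64(-192), np.int64(13))]
304 [(np.int64(459), np.int64(-173), np.int64(3)), (np.int64(466), np.int64(-177), np.int64(3)), (np.int64(470), np.int64(-192), np.int64(14)), (np.int64(479), np.int64(-194), np.int64(12)), (np.int64(487), np.int64(-197), np.int64(12)), (np.int64(495), np.int64(-202), np.int64(13))]
306 [(np.int64(456), np.int64(-180), np.int64(1)), (np.int64(458), np.int64(-200), np.int64(16)), (np.int64(468), np.int64(-198), np.int64(12)), (np.int64(476), np.int64(-200), np.int64(11)), (np.int64(485), np.int64(-202), np.int64(9)), (np.int64(460), np.int64(-281), np.int64(77))]
```

Depth puts the real fingertip about 20 mm above the reported TCP. The sweep passed over the pin, so nothing was touched. I'll descend 18 mm here and sweep back the other way.

```bash
python3 -m creep '[[[0,0,6],[0,0,0]],[[0,0,6],[0,0,0]],[[0,0,6],[0,0,0]],[[0,0,0],[0,0,0]],[[-5.1,0.4,0],[0,0,-0.15]],[[-5.1,0.4,0],[0,0,-0.15]],[[-5.1,0.4,0],[0,0,-0.15]],[[-5.1,0.4,0],[0,0,-0.15]]]'; python3 -m creep '[[[-2.2,0.1,0],[0,0,-0.065]],[[-2.2,0.1,0],[0,0,-0.065]],[[-2.2,0.1,0],[0,0,-0.065]],[[-2.2,0.1,0],[0,0,-0.065]],[[-2.2,0.1,0],[0,0,-0.065]],[[-2.2,0.1,0],[0,0,-0.065]],[[-2.2,0.1,0],[0,0,-0.065]],[[-2.2,0.1,0],[0,0,-0.065]]]'; python3 - <<'E'
from h import *
from station import *
plan([461,-282,27],10,1)
c=capture("side");w=cloud(c).reshape(-1,3)
d=np.hypot(w[:,0]-461,w[:,1]+282);m=(w[:,2]>45)&(w[:,2]<63)&(d<44)&(d>22)
print(w[m].round(0).tolist())
cv2.imwrite("pics/s3.png",cv2.resize(c["image"][240:345,270:350,::-1],None,fx=5,fy=5,interpolation=2))
E
```

```text
time: 7.35
tcp_pos: [454.5, -248.9, 28.4]
tool_rot: [0.995, 0.096, 0.0, 0.0]
ft_force: [0.4, -0.2, -0.4]
finger_gap: 0.003
grip_force: 0.0
time: 8.35
tcp_pos: [440.0, -254.2, 28.4]
tool_rot: [0.938, 0.348, 0.001, -0.001]
ft_force: [1.5, 4.2, 1.3]
finger_gap: -0.003
grip_force: 1.7
t 8.35 tcp [ 440.  -254.2   28.4] ydeg -49.3 j [ 0.64  0.38 -0.22  2.06  0.12  0.72 -0.52] gap -0.0
 d [ 21.  -27.8  -1.4] rv [ 0.    -0.003 -1.035] per row [ 2.0000e-04 -3.0000e-03 -1.0348e+00]
   [-2.2, 34.7, 1.3]
[[429.0, -257.0, 62.0], [441.0, -263.0, 62.0], [428.0, -259.0, 60.0], [431.0, -260.0, 59.0], [433.0, -261.0, 60.0], [434.0, -265.0, 62.0], [439.0, -267.0, 63.0], [444.0, -265.0, 59.0], [427.0, -261.0, 58.0], [428.0, -267.0, 62.0], [433.0, -268.0, 62.0], [438.0, -265.0, 57.0], [441.0, -264.0, 56.0], [442.0, -269.0, 60.0], [428.0, -266.0, 58.0], [430.0, -270.0, 60.0], [432.0, -272.0, 62.0], [438.0, -264.0, 54.0], [442.0, -261.0, 50.0], [427.0, -270.0, 58.0], [429.0, -270.0, 58.0], [431.0, -273.0, 59.0], [436.0, -269.0, 54.0], [426.0, -271.0, 55.0], [430.0, -270.0, 53.0], [432.0, -272.0, 55.0], [426.0, -271.0, 52.0], [429.0, -272.0, 52.0], [431.0, -275.0, 54.0], [427.0, -270.0, 48.0], [428.0, -273.0, 50.0], [431.0, -273.0, 49.0], [426.0, -273.0, 46.0], [430.0, -275.0, 47.0]]
```

View pics/s3.png

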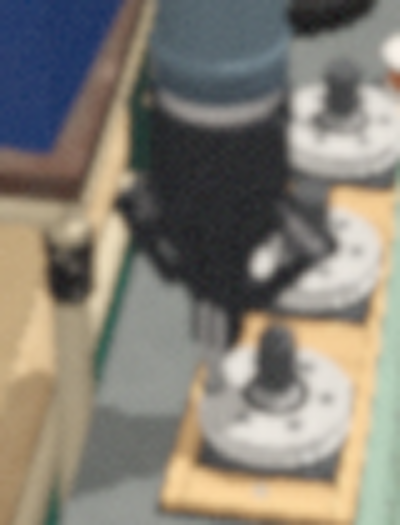

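The fingertips meet the pin at about (210,365), and the tool feels about 4.5 N against the motion. I'll keep pushing.

```bash
for i in 1 2; do python3 -m creep '[[[-2.7,0.1,0],[0,0,-0.08]],[[-2.7,0.1,0],[0,0,-0.08]],[[-2.7,0.1,0],[0,0,-0.08]],[[-2.7,0.1,0],[0,0,-0.08]],[[-2.7,0.1,0],[0,0,-0.08]],[[-2.7,0.1,0],[0,0,-0.08]],[[-2.7,0.1,0],[0,0,-0.08]],[[-2.7,0.1,0],[0,0,-0.08]]]';done; python3 - <<'E'
from h import *
from station import *
plan([461,-282,28],10,1)
E
```

```text
time: 9.4
tcp_pos: [426.5, -272.7, 27.8]
tool_rot: [0.781, 0.625, -0.0, -0.002]
ft_force: [-0.8, 3.3, 1.1]
finger_gap: -0.001
grip_force: 1.8
time: 10.4
tcp_pos: [426.4, -294.8, 27.3]
tool_rot: [0.545, 0.838, -0.001, -0.004]
ft_force: [-3.9, 2.5, 2.1]
finger_gap: -0.003
grip_force: 1.8
t 10.4 tcp [ 426.4 -294.8   27.3] ydeg 23.9 j [ 0.92  0.43 -0.46  2.02  0.28  0.76  0.71] gap -0.0
 d [34.6 12.8  0.7] rv [-0.006 -0.004  0.243] per row [-0.0057 -0.0045  0.2427]
   [-2.3, 36.8, -0.9]
```

```bash
python3 -m creep '[[[-2.7,0.1,0],[0,0,-0.08]],[[-2.7,0.1,0],[0,0,-0.08]],[[-2.7,0.1,0],[0,0,-0.08]],[[-2.7,0.1,0],[0,0,-0.08]],[[4,0,0],[0,0,0]],[[0,0,-20],[0,0,0]],[[0,0,-20],[0,0,0]],[[0,0,-20],[0,0,0]]]'; python3 - <<'E'
from h import *
from station import *
M=(532,-168);a=np.radians(190)
plan([M[0]+34*np.cos(a),M[1]+34*np.sin(a),85],10,6)
for n in("side","top"):
    c=capture(n);w=cloud(c).reshape(-1,3)
    d=np.hypot(w[:,0]-461,w[:,1]+282);m=(w[:,2]>47)&(w[:,2]<63)&(d<44)&(d>25);print(n,m.sum(),w[m].mean(0).round(0),w[m].std(0).round(0))
E
```

```text
time: 11.4
tcp_pos: [434.2, -302.5, 90.9]
tool_rot: [0.405, 0.914, -0.0, 0.001]
ft_force: [0.2, 0.0, -0.4]
finger_gap: 0.004
grip_force: 0.0
t 11.4 tcp [ 434.2 -302.5   90.9] ydeg 42.2 j [ 1.03  0.36 -0.57  1.97  0.25  0.88  1.06] gap 0.0
 d [ 64.3 128.6  -5.9] rv [0.001 0.003 0.562] per row [0.0002 0.0004 0.0936]
   [8.7, 22.3, 1.0]
   [10.7, 21.4, 1.0]
   [12.7, 20.3, 1.0]
   [14.5, 19.0, 1.0]
   [16.3, 17.6, 1.0]
   [17.8, 16.0, 1.0]
side 19 [ 443. -319.   57.] [3. 2. 5.]
top 2 [ 464. -295.   50.] [23. 14.  2.]
```

The near wheel turned about 98° (pin at 443,-318) with a drag of about 4 N, so it binds. Next is the middle pulley.

```bash
python3 -m creep '[[[9,22,0],[0,0,0.094]],[[11,21,0],[0,0,0.094]],[[13,20,0],[0,0,0.094]],[[14,19,0],[0,0,0.094]],[[16,18,0],[0,0,0.094]],[[18,16,0],[0,0,0.094]],[[0,0,0],[0,0,0]],[[0,0,0],[0,0,0]]]'; python3 - <<'E'
from h import *
plan([498.5,-174,28.5],10,4)
E
```

```text
time: 12.5
tcp_pos: [496.0, -175.0, 88.1]
tool_rot: [0.644, 0.765, -0.001, -0.0]
ft_force: [-0.5, 0.8, 0.6]
finger_gap: -0.001
grip_force: 0.0
t 12.5 tcp [ 496.  -175.    88.1] ydeg 9.9 j [ 0.71  0.35 -0.52  1.97  0.23  0.87  0.25] gap -0.0
 d [  2.5   1.  -59.6] rv [-0.001  0.001 -0.002] per row [-0.0002  0.0001 -0.0005]
   [0.1, 0.7, 14.9]
   [0.1, 0.7, 14.9]
   [0.1, 0.7, 14.9]
   [0.1, 0.7, 14.9]
```

```bash
python3 -m creep '[[[0,0.7,15],[0,0,0]],[[0,0.7,15],[0,0,0]],[[0,0.7,15],[0,0,0]],[[0,0.7,14],[0,0,0]],[[0,0,0],[0,0,0]],[[2.2,0.1,0],[0,0,0.065]],[[2.2,0.1,0],[0,0,0.065]],[[2.2,0.1,0],[0,0,0.065]]]'; for i in 1 2 3; do python3 -m creep '[[[2.7,0.1,0],[0,0,0.08]],[[2.7,0.1,0],[0,0,0.08]],[[2.7,0.1,0],[0,0,0.08]],[[2.7,0.1,0],[0,0,0.08]],[[2.7,0.1,0],[0,0,0.08]],[[2.7,0.1,0],[0,0,0.08]],[[2.7,0.1,0],[0,0,0.08]],[[2.7,0.1,0],[0,0,0.08]]]'; done; python3 - <<'E'
from h import *
from station import *
plan([532,-168,28.5],10,1)
for n in("side","top"):
    c=capture(n);w=cloud(c).reshape(-1,3)
    d=np.hypot(w[:,0]-532,w[:,1]+168);m=(w[:,2]>47)&(w[:,2]<63)&(d<44)&(d>25);print(n,m.sum(),w[m].round(0).tolist())
E
```

```text
time: 13.5
tcp_pos: [499.6, -166.8, 29.8]
tool_rot: [0.716, 0.698, 0.0, 0.001]
ft_force: [-0.3, -0.0, 0.3]
finger_gap: 0.001
grip_force: 0.0
time: 14.5
tcp_pos: [506.8, -147.1, 29.9]
tool_rot: [0.899, 0.437, 0.0, 0.001]
ft_force: [0.0, -0.6, -0.2]
finger_gap: 0.002
grip_force: 0.2
time: 15.5
tcp_pos: [524.2, -135.0, 29.8]
tool_rot: [0.991, 0.132, 0.0, 0.0]
ft_force: [-0.4, 0.3, 0.5]
finger_gap: 0.001
grip_force: 0.2
time: 16.5
tcp_pos: [545.5, -135.7, 29.8]
tool_rot: [0.983, -0.186, 0.0, -0.0]
ft_force: [0.0, 0.4, 1.5]
finger_gap: -0.001
grip_force: 0.1
t 16.5 tcp [ 545.5 -135.7   29.8] ydeg -111.4 j [ 0.21  0.45 -0.05  1.94  0.03  0.76 -1.8 ] gap -0.0
 d [-13.5 -32.3  -1.3] rv [ 0.00e+00 -1.00e-03 -2.12e+00] per row [ 5.0000e-04 -9.0000e-04 -2.1195e+00]
   [-0.8, 35.0, 1.3]
side 14 [[536.0, -141.0, 63.0], [557.0, -147.0, 61.0], [560.0, -147.0, 60.0], [533.0, -141.0, 60.0], [556.0, -150.0, 60.0], [557.0, -154.0, 62.0], [562.0, -149.0, 58.0], [553.0, -155.0, 60.0], [559.0, -150.0, 55.0], [560.0, -155.0, 58.0], [559.0, -150.0, 52.0], [563.0, -149.0, 50.0], [558.0, -152.0, 49.0], [562.0, -151.0, 48.0]]
top 0 []
```

```bash
python3 -m creep '[[[-4,0,0],[0,0,0]],[[0,0,-20],[0,0,0]],[[0,0,-20],[0,0,0]],[[0,0,-20],[0,0,0]],[[0,0,0],[0,0,0]],[[0,0,0],[0,0,0]],[[0,0,0],[0,0,0]],[[0,0,0],[0,0,0]]]'; python3 - <<'E'
from h import *
from station import *
plan([593.8,-23,89],-70,6)
c=np.load("top0.npz");P=cloud(c)
w=P[195:225,325:350].reshape(-1,3);m=(w[:,2]>12)&(w[:,2]<100);print(w[m].mean(0).round(0),w[m][:,2].max())
E
```

```text
time: 17.6
tcp_pos: [540.5, -134.4, 88.4]
tool_rot: [0.983, -0.185, -0.001, -0.0]
ft_force: [-0.2, -0.5, 0.1]
finger_gap: -0.001
grip_force: 0.0
t 17.6 tcp [ 540.5 -134.4   88.4] ydeg -111.3 j [ 0.21  0.36 -0.05  1.92  0.02  0.87 -1.79] gap -0.0
 d [ 53.3 111.4   0.6] rv [-0.     0.002 -0.721] per row [-1.000e-04  3.000e-04 -1.202e-01]
   [1.5, -20.5, -0.1]
   [4.0, -20.2, -0.1]
   [6.4, -19.6, -0.1]
   [8.7, -18.7, -0.1]
   [10.8, -17.5, -0.1]
   [12.9, -16.1, -0.1]
[693.   9.  29.] 40.47884230023283
```

```bash
python3 -m creep '[[[1.5,-20,0],[0,0,-0.12]],[[4,-20,0],[0,0,-0.12]],[[6,-20,0],[0,0,-0.12]],[[9,-19,0],[0,0,-0.12]],[[11,-18,0],[0,0,-0.12]],[[13,-16,0],[0,0,-0.12]],[[0,0,0],[0,0,0]],[[0,0,0],[0,0,0]]]'; python3 - <<'E'
from h import *
plan([593.8,-23,29],-70,4)
E
```

```text
time: 18.6
tcp_pos: [594.0, -23.8, 88.8]
tool_rot: [0.985, 0.172, -0.001, 0.0]
ft_force: [0.4, -0.2, 0.5]
finger_gap: -0.004
grip_force: 0.0
t 18.6 tcp [594.  -23.8  88.8] ydeg -70.2 j [ 0.15  0.43 -0.22  1.82  0.12  0.91 -1.35] gap -0.0
 d [ -0.2   0.8 -59.8] rv [ 0.     0.001 -0.004] per row [ 0.0001  0.0004 -0.0009]
   [0.0, -0.2, 15.0]
   [0.0, -0.2, 15.0]
   [0.0, -0.2, 15.0]
   [0.0, -0.2, 15.0]
```

```bash
python3 -m creep '[[[0,-0.2,15],[0,0,0]],[[0,-0.2,15],[0,0,0]],[[0,-0.2,15],[0,0,0]],[[0,-0.2,15],[0,0,0]],[[0,0,0],[0,0,0]],[[-2.2,0.1,0],[0,0,-0.065]],[[-2.2,0.1,0],[0,0,-0.065]],[[-2.2,0.1,0],[0,0,-0.065]]]'; for i in 1 2 3; do python3 -m creep '[[[-2.7,0.1,0],[0,0,-0.08]],[[-2.7,0.1,0],[0,0,-0.08]],[[-2.7,0.1,0],[0,0,-0.08]],[[-2.7,0.1,0],[0,0,-0.08]],[[-2.7,0.1,0],[0,0,-0.08]],[[-2.7,0.1,0],[0,0,-0.08]],[[-2.7,0.1,0],[0,0,-0.08]],[[-2.7,0.1,0],[0,0,-0.08]]]'; done; python3 -m creep '[[[3,0,0],[0,0,0]],[[0,0,-20],[0,0,0]],[[0,0,-20],[0,0,0]],[[0,0,-20],[0,0,0]],[[0,0,-20],[0,0,0]],[[0,0,-20],[0,0,0]],[[0,0,0],[0,0,0]],[[0,0,0],[0,0,0]]]'; python3 - <<'E'
from h import *
from station import *
for n in("side","top"):
    c=capture(n);w=cloud(c).reshape(-1,3);np.savez(n+"4.npz",**c)
    for x,y in((461,-282),(532,-168),(605.4,-55)):
        d=np.hypot(w[:,0]-x,w[:,1]-y);m=(w[:,2]>47)&(w[:,2]<63)&(d<42)&(d>27);print(n,m.sum(),np.median(w[m],0).round(0))
        m=(w[:,2]>70)&(w[:,2]<90)&(d<20);print("  cap",m.sum(),w[m].mean(0).round(1))
plan([461.5,-282,150],-28,8)
E
```

```text
time: 19.6
tcp_pos: [589.0, -24.7, 29.8]
tool_rot: [0.963, 0.269, 0.001, 0.0]
ft_force: [0.2, -0.2, -0.0]
finger_gap: 0.002
grip_force: 0.0
time: 20.6
tcp_pos: [575.2, -40.8, 29.9]
tool_rot: [0.829, 0.559, 0.001, 0.0]
ft_force: [-0.7, 0.5, -0.6]
finger_gap: -0.001
grip_force: 0.1
time: 21.6
tcp_pos: [573.6, -62.2, 29.8]
tool_rot: [0.612, 0.791, 0.0, 0.0]
ft_force: [-0.4, -0.5, -0.0]
finger_gap: 0.002
grip_force: 0.1
time: 22.6
tcp_pos: [585.1, -80.2, 29.8]
tool_rot: [0.332, 0.943, 0.0, 0.0]
ft_force: [0.3, -0.0, -0.3]
finger_gap: 0.0
grip_force: 0.2
time: 23.6
tcp_pos: [581.7, -78.2, 128.9]
tool_rot: [0.333, 0.943, -0.0, -0.0]
ft_force: [-0.0, 0.6, -0.4]
finger_gap: 0.001
grip_force: 0.0
side 10 [ 445. -315.   59.]
  cap 59 [ 459.  -289.3   76. ]
side 13 [ 560. -151.   57.]
  cap 47 [ 531.2 -174.1   75.8]
side 11 [597. -93.  56.]
  cap 36 [602.2 -61.2  76.5]
top 8 [ 443. -312.   59.]
  cap 61 [ 459.8 -282.7   78. ]
top 0 [nan nan nan]
  cap 0 [nan nan nan]
top 2 [596. -47.  50.]
  cap 49 [603.2 -52.2  78.5]
t 23.7 tcp [581.1 -78.1 128.1] ydeg 51.1 j [ 0.65  0.45 -0.73  1.8   0.35  1.03  0.69] gap -0.0
 d [-119.6 -203.9   21.9] rv [-2.000e-03 -1.000e-03  1.381e+00] per row [-3.000e-04 -1.000e-04  1.726e-01]
   [-4.4, -29.2, -2.7]
   [-9.3, -28.0, -2.7]
   [-14.0, -26.0, -2.7]
   [-18.2, -23.2, -2.7]
   [-22.0, -19.8, -2.7]
   [-25.0, -15.7, -2.7]
   [-27.4, -11.2, -2.7]
   [-28.9, -6.3, -2.7]
  return _methods._mean(a, axis=axis, dtype=dtype,
  ret = um.true_divide(
<stdin>:7: RuntimeWarning: Mean of empty slice.
```

All three wheels are turned, and only the near one drags. I'll go above the near cap with the fingers half open.

```bash
python3 -m creep '[[[-4,-29,-2],[0,0,0.172]],[[-9,-28,-2],[0,0,0.172]],[[-14,-26,-2],[0,0,0.172]],[[-18,-23,0],[0,0,0.172]],[[-22,-20,0],[0,0,0.172]],[[-25,-16,0],[0,0,0.172]],[[-27,-11,0],[0,0,0.172]],[[-29,-6,0],[0,0,0.172]]]' 105; python3 -m creep '[[[0,0,0],[0,0,0]],[[0,0,0],[0,0,0]],[[0,0,0],[0,0,0]],[[0,0,0],[0,0,0]],[[0,0,0],[0,0,0]],[[0,0,0],[0,0,0]],[[0,0,0],[0,0,0]],[[0,0,0],[0,0,0]]]'; python3 - <<'E'
from h import *
from station import *
plan([461,-282.5,110],-28,4)
c=capture("side");w=cloud(c).reshape(-1,3);t=observe()["tcp_pos"]
m=(np.hypot(w[:,0]-t[0],w[:,1]-t[1])<60)&(w[:,2]>t[2]-25);q=w[m];print(q[np.argsort(q[:,2])[:25]].round(0).tolist())
E
```

```text
time: 24.7
tcp_pos: [461.4, -281.4, 134.2]
tool_rot: [0.857, 0.515, -0.0, -0.001]
ft_force: [-0.8, 0.2, -0.5]
finger_gap: 0.585
grip_force: 0.0
time: 25.7
tcp_pos: [462.7, -281.1, 135.3]
tool_rot: [0.856, 0.517, 0.0, 0.0]
ft_force: [-0.3, -0.2, -0.3]
finger_gap: 0.59
grip_force: 0.0
t 25.7 tcp [ 462.7 -281.1  135.3] ydeg -27.7 j [ 0.84  0.29 -0.42  1.91  0.15  0.97 -0.13] gap 0.59
 d [ -1.7  -1.4 -25.3] rv [0.    0.    0.005] per row [0.     0.     0.0012]
   [-0.5, -0.2, 6.3]
   [-0.5, -0.2, 6.3]
   [-0.5, -0.2, 6.3]
   [-0.5, -0.2, 6.3]
[[482.0, -300.0, 161.0], [430.0, -276.0, 162.0], [432.0, -278.0, 163.0], [442.0, -268.0, 163.0], [485.0, -304.0, 163.0], [434.0, -280.0, 164.0], [482.0, -306.0, 165.0], [435.0, -278.0, 165.0], [442.0, -268.0, 167.0], [485.0, -305.0, 167.0], [489.0, -303.0, 167.0], [431.0, -280.0, 168.0], [491.0, -304.0, 168.0], [482.0, -306.0, 168.0], [429.0, -280.0, 168.0], [432.0, -277.0, 169.0], [429.0, -271.0, 169.0], [430.0, -277.0, 169.0], [486.0, -304.0, 169.0], [442.0, -268.0, 169.0], [435.0, -279.0, 169.0], [427.0, -276.0, 169.0], [426.0, -271.0, 170.0], [483.0, -304.0, 170.0], [478.0, -307.0, 170.0]]
```

```bash
python3 -m creep '[[[-0.5,-0.5,15],[0,0,0]],[[-0.5,-0.5,15],[0,0,0]],[[-0.5,-0.5,15],[0,0,0]],[[0,0,15],[0,0,0]],[[0,0,15],[0,0,0]],[[0,0,15],[0,0,0]],[[0,0,15],[0,0,0]],[[0,0,0],[0,0,0]]]'; python3 - <<'E'
from h import *
plan([461,-282.5,29.5],-28,4)
E
```

```text
time: 26.75
tcp_pos: [459.5, -281.0, 28.7]
tool_rot: [0.856, 0.517, -0.001, -0.001]
ft_force: [-0.5, 1.3, -0.2]
finger_gap: 0.584
grip_force: 0.0
t 26.75 tcp [ 459.5 -281.    28.7] ydeg -27.7 j [ 0.8   0.45 -0.38  1.98  0.23  0.76 -0.2 ] gap 0.58
 d [ 1.5 -1.5  0.8] rv [-0.003 -0.     0.005] per row [-0.0008 -0.0001  0.0012]
   [-0.2, 0.5, -0.2]
   [-0.2, 0.5, -0.2]
   [-0.2, 0.5, -0.2]
   [-0.1, 0.5, -0.2]
```

Now I'll close the fingers and then lift slowly.

```bash
python3 -m creep '[[[0,1,0],[0,0,0]],[[0,0,0],[0,0,0]],[[0,0,0],[0,0,0]],[[0,0,0],[0,0,0]],[[0,0,0],[0,0,0]],[[0,0,0],[0,0,0]],[[0,0,0],[0,0,0]],[[0,0,0],[0,0,0]]]' 255; python3 -m creep '[[[0,0,-4],[0,0,0]],[[0,0,-4],[0,0,0]],[[0,0,-4],[0,0,0]],[[0,0,-8],[0,0,0]],[[0,0,-10],[0,0,0]],[[0,0,-10],[0,0,0]],[[0,0,-10],[0,0,0]],[[0,0,0],[0,0,0]]]'; python3 - <<'E'
from h import *
plan([461,-282.5,240],-28,4)
E
```

```text
time: 27.75
tcp_pos: [462.3, -282.5, 31.1]
tool_rot: [0.856, 0.517, 0.0, 0.001]
ft_force: [-0.9, 0.1, 5.6]
finger_gap: 0.254
grip_force: 59.3
time: 28.75
tcp_pos: [462.7, -282.8, 81.8]
tool_rot: [0.856, 0.517, 0.001, 0.001]
ft_force: [1.0, 0.5, -9.5]
finger_gap: 0.258
grip_force: 60.0
t 28.75 tcp [ 462.7 -282.8   81.8] ydeg -27.7 j [ 0.82  0.37 -0.41  1.95  0.19  0.86 -0.17] gap 0.26
 d [ -1.7   0.3 158.2] rv [0.003 0.    0.005] per row [0.0008 0.0001 0.0012]
   [-0.1, -0.3, -39.5]
   [-0.1, -0.3, -39.5]
   [-0.1, -0.4, -39.5]
   [-0.1, -0.4, -39.5]
```

Grip is firm: 60 N, and the load reads about 9.5 N. I'll raise it above the drawer unit.

```bash
python3 -m creep '[[[0,0,-15],[0,0,0]],[[0,0,-25],[0,0,0]],[[0,0,-30],[0,0,0]],[[0,0,-30],[0,0,0]],[[0,0,-30],[0,0,0]],[[0,0,-25],[0,0,0]],[[0,0,-10],[0,0,0]],[[0,0,0],[0,0,0]]]'; python3 - <<'E'
from h import *
plan([532.6,363.5,240],6,16)
E
```

```text
time: 29.75
tcp_pos: [461.7, -282.1, 245.7]
tool_rot: [0.856, 0.517, 0.0, 0.0]
ft_force: [-0.3, 0.2, -9.4]
finger_gap: 0.261
grip_force: 60.1
t 29.75 tcp [ 461.7 -282.1  245.7] ydeg -27.7 j [ 0.87  0.18 -0.44  1.8   0.08  1.18 -0.08] gap 0.26
 d [ 70.9 645.6  -5.7] rv [ 0.001  0.    -0.588] per row [ 0.0001  0.     -0.0368]
   [37.8, -14.8, 0.3]
   [38.3, -13.4, 0.3]
   [38.8, -12.0, 0.3]
   [39.2, -10.6, 0.3]
   [39.6, -9.1, 0.3]
   [39.9, -7.7, 0.3]
   [40.1, -6.2, 0.3]
   [40.3, -4.7, 0.3]
   [40.5, -3.2, 0.3]
   [40.6, -1.8, 0.4]
   [40.6, -0.3, 0.4]
   [40.6, 1.2, 0.4]
   [40.5, 2.7, 0.4]
   [40.4, 4.2, 0.4]
   [40.2, 5.7, 0.4]
   [40.0, 7.2, 0.4]
```

```bash
python3 -m creep '[[[20,-8,0],[0,0,-0.037]],[[38,-13,0],[0,0,-0.037]],[[39,-12,0],[0,0,-0.037]],[[39,-11,0],[0,0,-0.037]],[[40,-9,0],[0,0,-0.037]],[[40,-8,0],[0,0,-0.037]],[[40,-6,0],[0,0,-0.037]],[[40,-5,0],[0,0,-0.037]]]'; python3 -m creep '[[[40,-3,0],[0,0,-0.037]],[[41,-2,0],[0,0,-0.037]],[[41,0,0],[0,0,-0.037]],[[41,1,0],[0,0,-0.037]],[[40,3,0],[0,0,-0.037]],[[40,4,0],[0,0,-0.037]],[[40,6,0],[0,0,-0.037]],[[20,3,0],[0,0,-0.037]]]'; python3 - <<'E'
from h import *
plan([532.6,363.5,240],6,8)
E
```

```text
time: 30.75
tcp_pos: [492.6, 26.2, 244.4]
tool_rot: [0.768, 0.64, -0.0, -0.001]
ft_force: [0.9, -0.3, -9.1]
finger_gap: 0.256
grip_force: 60.0
time: 31.75
tcp_pos: [522.9, 329.7, 244.9]
tool_rot: [0.665, 0.747, 0.0, -0.002]
ft_force: [-0.5, 0.1, -8.5]
finger_gap: 0.261
grip_force: 60.0
t 31.75 tcp [522.9 329.7 244.9] ydeg 6.7 j [ 0.04  0.43 -0.86  1.61  0.33  1.27 -0.76] gap 0.26
 d [ 9.7 33.8 -4.9] rv [-0.003 -0.003  0.012] per row [-0.0004 -0.0004  0.0015]
   [4.1, 1.7, 0.6]
   [4.1, 1.7, 0.6]
   [4.1, 1.7, 0.6]
   [4.1, 1.7, 0.6]
   [4.1, 1.7, 0.6]
   [4.1, 1.7, 0.6]
   [4.1, 1.7, 0.6]
   [4.1, 1.7, 0.6]
```

```bash
python3 -m creep '[[[11,4,0],[0,0,0]],[[11,4,0],[0,0,0]],[[11,4,0],[0,0,0]],[[0,0,15],[0,0,0]],[[0,0,30],[0,0,0]],[[0,0,35],[0,0,0]],[[0,0,30],[0,0,0]],[[0,0,10],[0,0,0]]]'; python3 - <<'E'
from h import *
from station import *
plan([532.6,363.5,32],6,8)
for n in("top","side"):
    c=capture(n); np.savez(n+"5.npz",**c);w=cloud(c).reshape(-1,3)
    d=np.hypot(w[:,0]-532,w[:,1]-363)
    for a,b in((50,64),(88,112),(122,145)):
        m=(w[:,2]>a)&(w[:,2]<b)&(d<100);print(n,a,m.sum(),w[m].min(0).round(0) if m.any() else 0,w[m].max(0).round(0) if m.any() else 0)
c=np.load("top5.npz");cv2.imwrite("pics/t5.png",cv2.resize(c["image"][200:330,150:350,::-1],None,fx=4,fy=4,interpolation=2))
E
```

```text
time: 32.75
tcp_pos: [533.6, 354.5, 121.3]
tool_rot: [0.668, 0.744, -0.004, -0.0]
ft_force: [-0.4, -1.2, -7.9]
finger_gap: 0.259
grip_force: 60.0
t 32.75 tcp [533.6 354.5 121.3] ydeg 6.1 j [-0.06  0.59 -0.79  1.66  0.46  1.1  -0.88] gap 0.26
 d [ -1.    9.  -89.3] rv [-0.006  0.005  0.002] per row [-0.0008  0.0006  0.0002]
   [1.2, 0.1, 11.2]
   [1.2, 0.1, 11.2]
   [1.2, 0.0, 11.2]
   [1.2, 0.0, 11.2]
   [1.2, 0.0, 11.2]
   [1.1, 0.0, 11.2]
   [1.1, 0.0, 11.2]
   [1.1, 0.0, 11.2]
top 50 62 [473. 290.  50.] [592. 437.  62.]
top 88 0 0 0
top 122 0 0 0
side 50 6 [583. 278.  50.] [590. 299.  56.]
side 88 0 0 0
side 122 132 [493. 309. 123.] [575. 391. 145.]
```

View pics/t5.png

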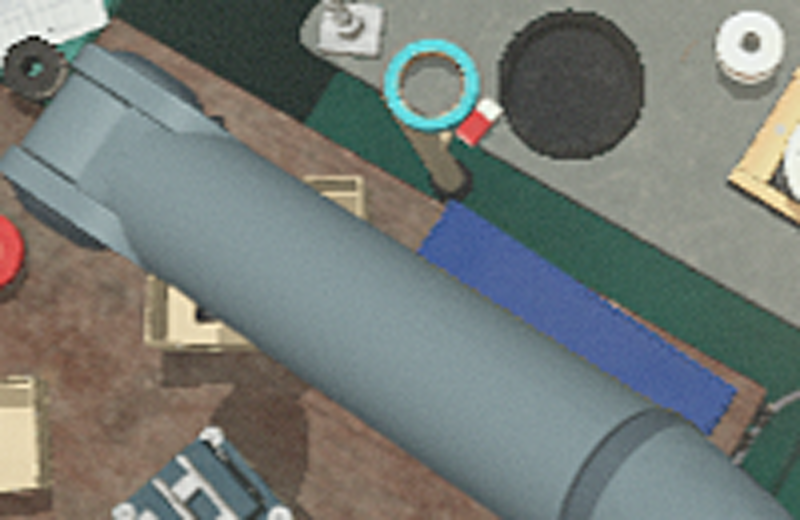

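The arm hides most of the carton, but its left corner at (200,315) is visible, clear of the load. I'll centre, descend to just above the floor and check.

```bash
python3 -m creep '[[[5,0,0],[0,0,0]],[[4,0,5],[0,0,0]],[[0,0,10],[0,0,0]],[[0,0,15],[0,0,0]],[[0,0,15],[0,0,0]],[[0,0,15],[0,0,0]],[[0,0,12],[0,0,0]],[[0,0,6],[0,0,0]]]'; python3 - <<'E'
from h import *
plan([532.6,363.5,32],6,1)
E
```

```text
time: 33.85
tcp_pos: [533.7, 366.5, 45.9]
tool_rot: [0.668, 0.744, -0.001, -0.0]
ft_force: [-0.3, -1.2, -8.9]
finger_gap: 0.263
grip_force: 60.2
t 33.85 tcp [533.7 366.5  45.9] ydeg 6.2 j [-0.12  0.69 -0.73  1.69  0.54  0.98 -0.94] gap 0.26
 d [ -1.1  -3.  -13.9] rv [-0.002  0.001  0.003] per row [-0.0016  0.0009  0.0033]
   [-2.8, -1.4, 13.9]
```

```bash
python3 -m creep '[[[-2,-1,4],[0,0,0]],[[0,0,3],[0,0,0]],[[0,0,2],[0,0,0]],[[0,0,2],[0,0,0]],[[0,0,1],[0,0,0]],[[0,0,1],[0,0,0]],[[0,0,0],[0,0,0]],[[0,0,0],[0,0,0]]]'; python3 - <<'E'
from h import *
plan([532.6,363.5,30],6,1)
E
```

```text
time: 34.85
tcp_pos: [533.5, 365.0, 34.3]
tool_rot: [0.668, 0.744, 0.0, -0.0]
ft_force: [1.1, 0.3, -9.1]
finger_gap: 0.264
grip_force: 60.2
t 34.85 tcp [533.5 365.   34.3] ydeg 6.2 j [-0.12  0.7  -0.73  1.69  0.55  0.96 -0.95] gap 0.26
 d [-0.9 -1.5 -4.3] rv [ 0.    -0.     0.003] per row [ 0.0001 -0.0001  0.0033]
   [-1.4, -1.1, 4.3]
```

```bash
python3 -m creep '[[[-1,-1,1],[0,0,0]],[[0,0,1],[0,0,0]],[[0,0,1],[0,0,0]],[[0,0,0.5],[0,0,0]],[[0,0,0.5],[0,0,0]],[[0,0,0],[0,0,0]],[[0,0,0],[0,0,0]],[[0,0,0],[0,0,0]]]'
```

```text
time: 35.85
tcp_pos: [532.6, 363.9, 30.3]
tool_rot: [0.668, 0.744, 0.0, 0.0]
ft_force: [-0.5, 1.2, -9.5]
finger_gap: 0.261
grip_force: 60.3
```

```bash
python3 -m creep '[[[0,0,0.5],[0,0,0]],[[0,0,0.5],[0,0,0]],[[0,0,0.5],[0,0,0]],[[0,0,0],[0,0,0]],[[0,0,0],[0,0,0]],[[0,0,0],[0,0,0]],[[0,0,0],[0,0,0]],[[0,0,0],[0,0,0]]]'
```

```text
time: 36.85
tcp_pos: [532.7, 363.8, 30.2]
tool_rot: [0.668, 0.744, -0.0, 0.0]
ft_force: [-2.4, -4.6, 2.4]
finger_gap: 0.259
grip_force: 61.1
```

The stand is on the floor: the force went from -9.5 N to +2.4 N. I'll release and retreat.

```bash
python3 -m creep '[[[0,0,0],[0,0,0]],[[0,0,0],[0,0,0]],[[0,0,0],[0,0,0]],[[0,0,0],[0,0,0]],[[0,0,0],[0,0,0]],[[0,0,0],[0,0,0]],[[0,0,0],[0,0,0]],[[0,0,0],[0,0,0]]]' 115; python3 -m creep '[[[0,0,-5],[0,0,0]],[[0,0,-15],[0,0,0]],[[0,0,-25],[0,0,0]],[[0,0,-30],[0,0,0]],[[0,0,-40],[0,0,0]],[[0,0,-40],[0,0,0]],[[0,0,-40],[0,0,0]],[[0,0,-20],[0,0,0]]]'; python3 -m creep '[[[-40,0,0],[0,0,0]],[[-40,0,0],[0,0,0]],[[-40,0,0],[0,0,0]],[[-40,0,0],[0,0,0]],[[-40,0,0],[0,0,0]],[[-40,0,0],[0,0,0]],[[0,0,0],[0,0,0]],[[0,0,0],[0,0,0]]]';  python3 - <<'E'
from h import *
from station import *
c=capture("top");w=cloud(c).reshape(-1,3)
d=np.hypot(w[:,0]-532,w[:,1]-363);m=(w[:,2]>66)&(w[:,2]<90)&(d<40);print("cap",m.sum(),w[m].mean(0).round(1))
m=(w[:,2]>28)&(w[:,2]<46)&(d<46);print("wheel",m.sum(),w[m].min(0).round(0),w[m].max(0).round(0))
for x,y in((532,-168),(605.4,-55)):
    d=np.hypot(w[:,0]-x,w[:,1]-y);m=(w[:,2]>70)&(w[:,2]<92)&(d<20);print("  cap",m.sum(),w[m].mean(0).round(1))
cv2.imwrite("pics/t6.png",c["image"][...,::-1])
E
```

```text
time: 37.85
tcp_pos: [532.6, 363.8, 28.7]
tool_rot: [0.668, 0.744, -0.0, -0.0]
ft_force: [-0.0, 0.1, -0.7]
finger_gap: 0.547
grip_force: 0.0
time: 38.85
tcp_pos: [533.4, 365.5, 248.8]
tool_rot: [0.668, 0.744, 0.003, 0.001]
ft_force: [-0.1, -0.6, -0.6]
finger_gap: 0.549
grip_force: 0.0
time: 39.85
tcp_pos: [558.0, 126.0, 244.0]
tool_rot: [0.668, 0.744, 0.0, -0.0]
ft_force: [0.1, 0.8, -0.8]
finger_gap: 0.546
grip_force: 0.0
cap 63 [533.1 360.7  77.1]
wheel 585 [492. 320.  28.] [576. 403.  46.]
  cap 60 [ 531.9 -168.4   78.4]
  cap 56 [604.4 -54.1  79.1]
```

View pics/t6.png

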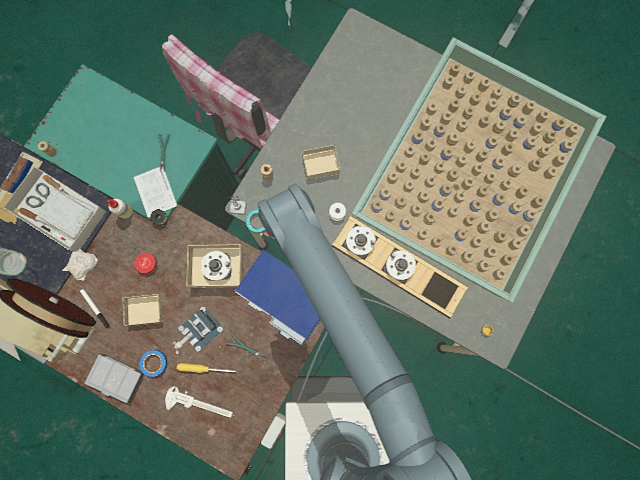

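The binding pulley stands in the middle of the carton at (215,265). The other two stand in the rack at (361,240) and (402,264), and the red tin at (146,263) and gold cap at (487,330) are where they were.

```bash
python3 -c "
from station import *
print(sign_off())"
```

```text
the job is handed in; nothing more can be done
None
```

I turned all three wheels about a quarter turn or slightly more. The near pulley was the binding one (about 4 N of drag), and it now stands upright in the middle of the tan carton, with the other two pulleys and the bystanders undisturbed; the job is handed in, with no verdict returned.

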